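# Damp check on a stored plant stand

## Robot

A 7-joint arm with a two-finger parallel gripper is mounted at the origin on the work surface. World frame = base frame: x ahead of the robot, y to its left, z up, the work surface at z = 0. Lengths are in m, angles in rad, forces in N, time in s.
With the tool pointing down it reaches from about 0.35 to 0.9 m from the base axis. Payload 8.1 kg.
Tool frame: the origin (TCP) lies between the finger pads; the fingertips stand 25 mm ahead of it and the grasp point (between the pads) lies 6 mm ahead of it; z points along the fingers, y is the direction in which the jaws open and shut (so a half turn about z gives the same grasp; the last joint's range is limited). The gripper opens to 92 mm and grips with 3 to 60 N. Pads are 19 mm wide; open, the fingers measure 130 mm over their backs; the gripper's body (75 mm by 190 mm) begins 47 mm behind the grasp point.
Start: joints at [-1.242, 0.434, 0.025, 1.573, -0.012, 1.134, -0.075], TCP at [0.262, 0.568, 0.252] pointing down, gripper open.
Joint ranges: [-2.62, 2.62], [-0.44, 2.09], [-1.27, 1.32], [0.08, 2.57], [-1.32, 4.46], [0.12, 2], [-2.74, 2.74]. Speed limits (rad/s): [2.22, 2.22, 3.01, 3.01, 3.14, 3.14, 3.14].

## Interface

Orientations are given as a rotation vector (axis times angle).
In Python, from cell import * gives the robot as it stands.
- The arm moves only by the shell command python3 -m jog 'ROWS' [FORCE]. ROWS is JSON, one flat list of numbers, 5 for each row, row after row: the finger opening in mm, from 0 to 91.8, then the shift along the tool's x, y, z in units of 40 mm (1.0 is 40 mm), then the turn about the tool's z in units of 6 degrees (1.0 is 6 degrees). A call has 1 to 20 rows; each row shifts and turns the pose as measured when the row begins, along the tool's axes as they then stand; what a row does not reach is not made up. A row lasts 1/12 s, in which the tool goes at most 41.7 mm and 7.16 degrees, less where a joint would pass 70% of its speed; a pose out of reach is approached as far as the arm can. A call is refused whole if a number of a shift passes 1 or a number of a turn 1, either way. A call with a gripper value outside its range is refused whole. The fingers move at their own pace and stop on an object; FORCE is the grip in N (left out, the last holds). Time passes only in rows, so rows that do not move let the fingers close. It gives the time, the measured TCP pose, the force and the opening at its end, in the units of the state.
- observe(): the state, without advancing time (a new reading comes with each control period).
- get_image(name): name is "scene" or "side" or "wrist"; returns the picture (400x640x3 uint8, red, green, blue); there is no depth.
- camera_params(name): a dict with "intrinsics" (3x3 intrinsics, pixels), "xyz" and "orientation" of the camera in the world. Camera axes: x right, y down, z forward; pixel columns grow to the right and rows downward; lengths in m; the calibration is good to about 2 mm. A picture is of the moment at which its call begins: read the wrist's pose just before it. camera_params takes no time and is no camera call; for the wrist camera it gives the pose at the moment of the call.
- sign_off(): hands the job in, once; it reports no verdict.
The state is a dict: "clock": time; "joints": joint angles; "dq": joint speeds; "joint_efforts": joint torques, N m; "position": TCP position; "ee_rot": TCP orientation; "force": force on the tool from outside, world axes, zero at the start; "ft_torque": the same for the moment, N m; "width": opening from 0.0 (shut) to 1.0 (fully open).
Only numpy, scipy, OpenCV 4.12 (cv2) and the standard library are available. Lean on these libraries where they do the work, as an engineer would, in place of code of your own. Each camera call takes 0.05 s, during which the arm holds its last target. There are 200 camera calls.

## Task

Check the little wooden plant stand for damp: lift the two-pin moisture meter out of the tool block and set its pins on the chalk cross on the stand's top, centred on the crossing, with the meter upright and its two pins in line with the long stroke. Press gently, so that the sprung pins go about half way in and are never rammed against their stop, and let the meter touch the polished top nowhere but at the cross. Finish while still holding the meter pressed there like that, and leave everything else where it stands.

Things in the scene. Friction and masses are not known exactly. Their poses are not given: they have to be found in the camera images.
- meter: moisture meter standing pins down in the block's middle slot, 132 mm tall, 0.12 to 0.22 kg: grey case 44 (x) x 27 (y) x 98 mm, black head 38 x 23 x 22 mm below it, then two steel pins 12 mm long, 24 mm apart along x. Origin midway between the pin tips (pins out), z up through the case. The lowest 32 mm are in the slot (head rests on a ledge, 1.5 mm play): lift straight up to clear
- meter_grip (a point): middle of the meter's grey case, 85 mm above the pin tips; axes as the meter's. Take the case by its 44 mm width, by the ribbed sides that face +x and -x. The case reaches from 51 mm below this point to 47 mm above it
- pins (a joint): how far the pair of sprung pins is pushed up into the meter's head, in m: 0 fully out, 0.008 against the stop. The spring takes about 1 N to start and 0.5 N for each further mm (3 N at half travel, 5 N at the stop)
- block: fixed wooden tool block, 80 mm (x) by 210 mm (y), 50 mm tall; origin at the centre of its underside. The meter's slot is in the middle, its width along the block's x; a screwdriver and an awl stand in holes 70 mm to either side along y
- stand: fixed low plant stand of dark wood: kidney-shaped level top 350 mm (y) by 210 mm (x), its face 140 mm above the table, a like shelf below, three 32 mm square posts at the rim rising 30 mm above the top. Origin on the table under the middle of the stand. A chalk ring 24 mm across on the top marks a spot already read, not the one to check
- cross_centre (a point): crossing of the chalk cross on the stand's top, on its surface (140 mm above the table); x runs along the long stroke (64 mm), y along the short tick (26 mm), z up. The strokes are 4.5 mm wide and flush with the wood
- screwdriver: stubby screwdriver standing in the block, black handle 28 mm across, rising 64 mm above the block; origin at its blade's tip. Leave alone
- awl: awl standing in the block, pale wooden handle 30 mm across, rising 64 mm above the block; origin at its point. Leave alone
- jar: small screw-top jar standing on the stand's top, 48 mm across, 46 mm tall; origin at the centre of its underside. Leave alone
- tape_measure: black pocket tape measure standing on the table on the robot's side of the block, 62 x 36 x 60 mm; origin at the centre of its underside. Leave alone
- tape_roll: roll of brown packing tape lying flat on the table beyond the block, 100 mm across, 48 mm tall; origin at the centre of its underside. Leave alone
There are look-alikes about, which are no part of the job. Of the things that look like the meter, the smallest one is meant.

How it is judged:
On the way:
1. the meter has been lifted clear of the tool block, in the fingers (z of meter in the frame of block above 0.055 m and contact force between the fingers and meter above 1 N), for 0.1 s.
At the end, for the whole second after the job is handed in: for the last second: meter at rest in the fingers, midpoint of its pin tips within 6 mm of the crossing, within 5 degrees of upright, line of pins within 8.5 degrees of the long stroke (either way round), pins pushed in 2 to 6.5 mm of their 8, bearing on the stand with 1 to 8 N (horizontal distance between meter and cross_centre below 0.006 m and angle between meter's own z axis and vertical below 0.09 rad and angle between the x axis of meter and the x axis of cross_centre, either way round below 0.15 rad and value of joint pins between 0.002 and 0.0065 m and contact force between meter and stand between 1 and 8 N and contact force between the fingers and meter above 1 N and linear speed of meter below 0.01 m/s); the arm keeps its last pose, push and grip.
It fails at once if the meter is rammed onto the stand with more than 15 N (contact force between meter and stand above 15 N).
It fails at once if the meter touches the stand more than 20 mm away from the crossing (contact force between meter and stand above 0.3 N and horizontal distance between meter and cross_centre above 0.02 m).
It fails at once if a bystander is moved by more than 20 mm (distance of any of screwdriver, awl, jar, tape_measure, tape_roll from where it was at the start of the episode above 0.02 m).
It also fails if it takes over 48 s, if anything falls off the work surface, if the arm or the gripper's body presses on something with over 40 N, if the wrist force passes 120 N, or if a joint passes its speed limit or range.

## Working session

There is one attempt and no reset: what is moved stays moved. The work goes in short steps, Python scripts to look and compute and a shell command to move; the robot and the scene stay as the last step left them, time stands still between calls to the robot, and variables do not carry over. Pictures are saved under pics/ and viewed, about 8 in all and at most 12, crops included, and the job is handed in when it is done.

```bash
mkdir -p pics; ls; cat > h.py <<'E'
from cell import *
import numpy as np, cv2
from scipy.spatial.transform import Rotation as R
def cam(n):
    p=camera_params(n); K=np.array(p["intrinsics"]); o=np.array(p["orientation"],float)
    M=R.from_rotvec(o).as_matrix() if o.size==3 else (o if o.shape==(3,3) else R.from_quat(o).as_matrix())
    return K,np.array(p["xyz"]),M
def ray(c,uv):
    K,t,M=c; d=M@np.linalg.inv(K)@np.array([uv[0],uv[1],1.]); return t,d/np.linalg.norm(d)
def onz(c,uv,z):
    t,d=ray(c,uv); return t+d*(z-t[2])/d[2]
def proj(c,P):
    K,t,M=c; q=K@(M.T@(np.array(P)-t)); return q[:2]/q[2]
def tri(c1,u1,c2,u2):
    a,d=ray(c1,u1);b,e=ray(c2,u2)
    s=np.linalg.lstsq(np.c_[d,-e],b-a,rcond=None)[0]
    return (a+d*s[0]+b+e*s[1])/2, np.linalg.norm(a+d*s[0]-b-e*s[1])
def snap(n,f):
    c=cam(n); im=get_image(n); cv2.imwrite(f"pics/{f}.png",im[:,:,::-1]); np.savez(f"pics/{f}.npz",K=c[0],t=c[1],M=c[2]); return c,im
def load(f):
    z=np.load(f"pics/{f}.npz"); return (z["K"],z["t"],z["M"]),cv2.imread(f"pics/{f}.png")
E
python3 - <<'E'
from h import *
s=observe(); print(s); print(camera_params("scene"))
for n in("scene","side","wrist"): snap(n,n+"0"); print(cam(n)[1],cam(n)[2][:,2])
E
```

```text
pics
{'clock': 0.0, 'joints': array([-1.24162303,  0.43519828,  0.02499566,  1.57409953, -0.0115994 ,
        1.13399428, -0.07511716]), 'dq': array([-0.00224476,  0.00081573,  0.00040077, -0.00158893,  0.0002093 ,
       -0.0006506 , -0.0010042 ]), 'joint_efforts': array([-1.57150491e-03, -6.67829847e+01,  9.83969830e-01, -3.14452672e+01,
       -6.06942200e-02,  4.26045607e-02,  1.79743392e-04]), 'position': array([0.26141455, 0.56718375, 0.25095961]), 'ee_rot': array([-6.73096831e-01, -3.06844955e+00,  2.42427463e-03]), 'force': array([ 0.4283299 , -0.48207878,  0.17505002]), 'ft_torque': array([-0.01556629, -0.00266942,  0.0086621 ]), 'width': 0.999052877351376}
{'intrinsics': array([[459.98355784,   0.        , 310.0022431 ],
       [  0.        , 459.98355784, 202.73030207],
       [  0.        ,   0.        ,   1.        ]]), 'xyz': array([0.86860157, 0.51012095, 1.11109793]), 'orientation': array([-0.77460811, -2.78023393,  0.77221691])}
[0.86860157 0.51012095 1.11109793] [-0.27592716 -0.43845146 -0.85535052]
[-0.24718437 -0.47011692  1.13906917] [ 0.54911422  0.35434259 -0.75691142]
[0.20088318 0.59497563 0.38440408] [ 0.22588039 -0.10607118 -0.96836303]
```

View pics/scene0.png

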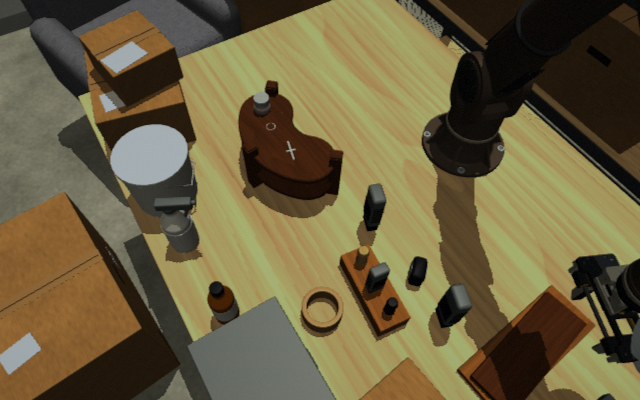

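View pics/side0.png

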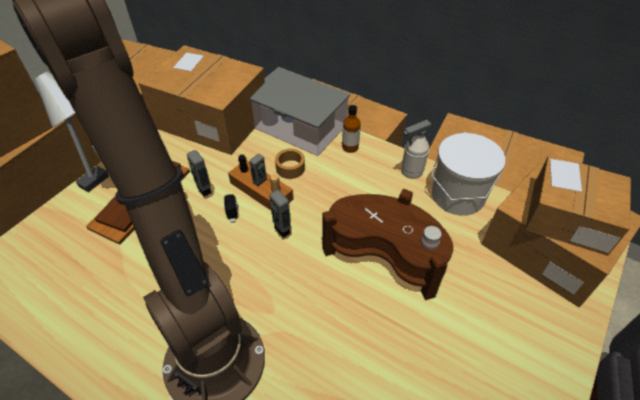

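The scene view shows the block around (375,290) with the meter in its middle at (377,277). Two larger look-alikes stand free at (374,207) and (453,305). The cross is at (291,150), with the ring at (271,127). In the side view the cross is at (373,215). Next I'll enlarge these areas.

```bash
python3 - <<'E'
from h import *
c,a=load("scene0"); d,b=load("side0")
f=lambda im,x,y,w,h:cv2.resize(im[y:y+h,x:x+w],(400,300),interpolation=cv2.INTER_CUBIC)
cv2.imwrite("pics/crop1.png",np.vstack([np.hstack([f(a,325,230,120,90)if 0 else f(a,330,240,120,90),f(a,255,120,80,60)]),np.hstack([f(b,210,140,100,75),f(b,335,185,80,60)])]))
for n,c,im,(x,y,w,h) in(("scene",c,a,(278,135,28,30)),("side",d,b,(360,204,28,22))):
    g=im[y:y+h,x:x+w].min(2); 
    m=(g>np.percentile(g,50)+40).astype(np.uint8)
    ys,xs=np.nonzero(m); P=np.array([onz(c,(u+x,v+y),.14) for u,v in zip(xs,ys)])[:,:2]
    w_=g[ys,xs].astype(float); mu=np.average(P,axis=0,weights=w_); ev,V=np.linalg.eigh(np.cov(P.T,aweights=w_))
    print(n,len(P),mu,np.sqrt(ev),V[:,1],np.degrees(np.arctan2(V[1,1],V[0,1])), P.min(0),P.max(0))
    rr=(P-mu)@V; print("short extents",rr[:,0].min(),rr[:,0].max(),"long",rr[:,1].min(),rr[:,1].max())
    # crossing: long coordinate of pixels far off the axis
    k=abs(rr[:,0])>.006; print("tick at long coord",rr[k,1].mean(), "->",mu+V[:,1]*rr[k,1].mean())
E
```

```text
scene 69 [ 0.51463855 -0.15446064] [0.00425449 0.01597209] [0.26050426 0.9654727 ] 74.90001476857404 [ 0.50288162 -0.18501462] [ 0.52668539 -0.12358531]
short extents -0.012329257904667296 0.012337856322175617 long -0.031314179796576455 0.03166309012139153
tick at long coord -0.0003370943777476275 -> [ 0.51455074 -0.1547861 ]
side 93 [ 0.51258938 -0.15486179] [0.00501279 0.0162676 ] [0.26860709 0.96324983] 74.41860282774259 [ 0.49839205 -0.18581464] [ 0.52574429 -0.12333374]
short extents -0.012900175618448443 0.014460329880715208 long -0.03223308670966501 0.03292330014289197
tick at long coord 0.0003135393055720098 -> [ 0.5126736  -0.15455977]
```

View pics/crop1.png

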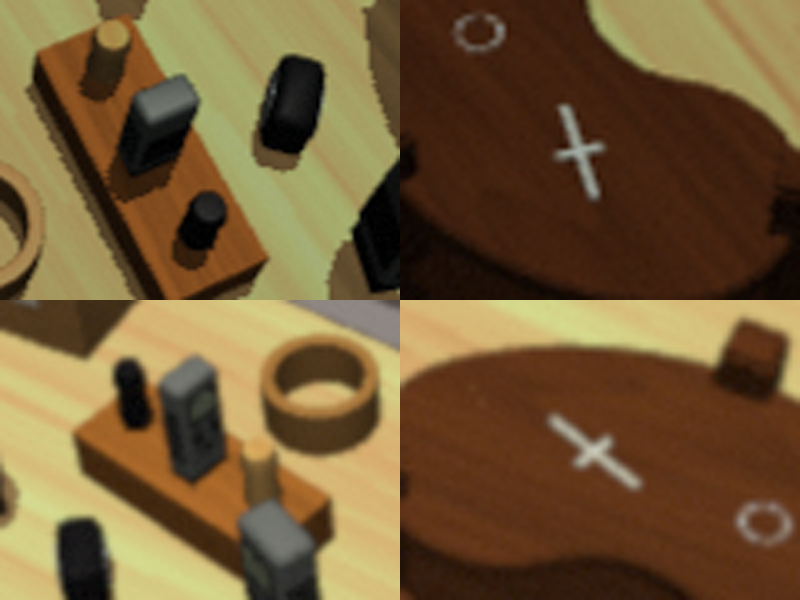

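```bash
python3 - <<'E'
from h import *
c,_=load("scene0"); d,_=load("side0")
S=lambda x,y:(330+x*.3,240+y*.3)
D=lambda x,y:(210+x*.25,140+(y-300)*.25)
a=[onz(c,S(210,203),.114),onz(d,D(128,366),.114)]; b=[onz(c,S(112,32),.114),onz(d,D(258,442),.114)]
print("sd",a,"awl",b); 
for p,q in zip(a,b): v=q-p; print((p+q)/2,np.linalg.norm(v),np.degrees(np.arctan2(v[1],v[0])))
for n,q in(("tl",(36,58)),("tr",(130,14)),("br",(267,262))): print(n,onz(c,S(*q),.05))
print("L,R side",onz(d,D(75,435),.05),onz(d,D(330,503),.05))
print("meter top",onz(c,S(167,93),.15),onz(d,D(190,372),.15))
# decoys heights via top-center
print(tri(c,(376,190),d,(280,199)),tri(c,(456,292),d,(196,158)))
s=observe();print(R.from_rotvec(s["ee_rot"]).as_matrix().round(3))
E
```

```text
sd [array([0.52092795, 0.31550019, 0.114     ]), array([0.51978254, 0.31222139, 0.114     ])] awl [array([0.50510724, 0.17681493, 0.114     ]), array([0.5077347 , 0.17768234, 0.114     ])]
[0.5130176  0.24615756 0.114     ] 0.13958472845916411 -96.5079633362815
[0.51375862 0.24495186 0.114     ] 0.13507740349031644 -95.1171316574952
tl [0.5433741  0.14359762 0.05      ]
tr [0.46121555 0.15002122 0.05      ]
br [0.48997566 0.35839845 0.05      ]
L,R side [0.4823194  0.34689398 0.05      ] [0.53177164 0.13202236 0.05      ]
meter top [0.51226435 0.24542498 0.15      ] [0.5127679  0.24125396 0.15      ]
(array([0.40587438, 0.07852629, 0.1663735 ]), np.float64(0.001912618167959808)) (array([0.40646437, 0.38231744, 0.16344195]), np.float64(0.007785071144424431))
[[-0.908  0.419 -0.   ]
 [ 0.419  0.908 -0.001]
 [-0.    -0.001 -1.   ]]
```

Estimates so far: the cross is at about (0.5136, -0.1547) with its long stroke at yaw 74.7°. The block is centred near (0.513, 0.245) with its x axis at yaw about -6°. I'll turn the tool by about 72° first, rising slightly.

```bash
python3 -m jog '[91.8,0,0,-0.2,1, 91.8,0,0,-0.2,1, 91.8,0,0,-0.2,1, 91.8,0,0,-0.2,1, 91.8,0,0,-0.2,1, 91.8,0,0,0,1, 91.8,0,0,0,1, 91.8,0,0,0,1, 91.8,0,0,0,1, 91.8,0,0,0,1, 91.8,0,0,0,1, 91.8,0,0,0,1, 91.8,0,0,0,0]' 
cat > go.py <<'E'
import sys
from h import *
x,y,z,yaw=map(float,sys.argv[1:5]); s=observe(); M=R.from_rotvec(s["ee_rot"]).as_matrix()
d=M.T@(np.array([x,y,z])-s["position"]); Y=np.degrees(np.arctan2(M[1,1],M[0,1]))
print("pos",s["position"].round(4),"yaw",Y.round(2),"tilt",np.degrees(np.arccos(-M[2,2])).round(2),"F",s["force"].round(2),"w",round(s["width"]*91.8,1),"clk",s["clock"])
print("shift units",(d/.04).round(2),"turn units",round(-((yaw-Y+90)%180-90)/6,2))
E
python3 go.py .513 .245 .27 -6
```

```text
clock: 1.23
position: [0.2603, 0.5648, 0.2885]
ee_rot: [2.408, 2.01, -0.015]
force: [-0.4, 1.1, 0.3]
width: 1.0
pos [0.2603 0.5648 0.2885] yaw -10.29 tilt 0.61 F [-0.44  1.09  0.32] w 91.8 clk 1.2333
shift units [-6.73  7.64  0.51] turn units -0.71
```

```bash
python3 -m jog '[91.8,-0.67,0.76,0.04,0, 91.8,-0.67,0.76,0.04,0, 91.8,-0.67,0.76,0.04,0, 91.8,-0.67,0.76,0.04,0, 91.8,-0.67,0.76,0.04,-0.2, 91.8,-0.67,0.76,0.04,-0.2, 91.8,-0.67,0.76,0.04,-0.2, 91.8,-0.67,0.76,0.04,0, 91.8,-0.4,0.5,0.04,0, 91.8,-0.2,0.2,0.04,0, 91.8,0,0,0,0]'
python3 go.py .513 .245 .27 -6
python3 - <<'E'
from h import *
snap("wrist","w1")
E
```

```text
clock: 2.15
position: [0.5003, 0.2809, 0.2704]
ee_rot: [2.286, 2.148, -0.02]
force: [-0.8, 0.3, 0.1]
width: 0.999
pos [0.5003 0.2809 0.2704] yaw -3.56 tilt 0.79 F [-0.77  0.35  0.14] w 91.7 clk 2.15
shift units [-0.88  0.37  0.02] turn units 0.41
```

View pics/w1.png

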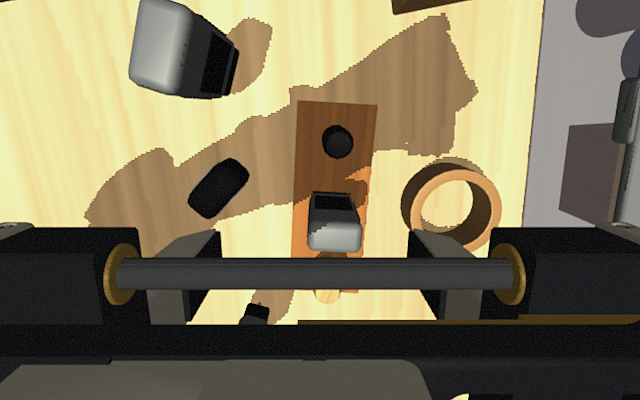

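The wrist picture shows the meter's top at about (335,237) in the block, whose far corners are (297,101) and (377,105). The screwdriver is at (337,142). The tape measure and tape roll are clear of the fingers.

```bash
python3 - <<'E'
from h import *
c,im=load("w1"); P=lambda u,v,z:onz(c,(u,v),z)[:2]
hsv=cv2.cvtColor(im,cv2.COLOR_BGR2HSV)
for v in(110,120,160,170,180,190,210,230,250):
    row=hsv[v,270:400]; k=np.nonzero((row[:,1]>150)&(row[:,0]<15))[0]+270
    if len(k):
        a,b=P(k[0],v,.05),P(k[-1],v,.05); print(v,k[0],k[-1],a.round(4),b.round(4),np.linalg.norm(a-b).round(4))
print(np.degrees(np.arctan2(*(P(377,105,.05)-P(297,101,.05))[::-1])))
m=((hsv[200:256,295:375,1]<60)&(hsv[200:256,295:375,2]>110)).astype(np.uint8)
ys,xs=np.nonzero(m); Q=np.array([P(u+295,v+200,.15) for u,v in zip(xs,ys)])
q=(Q*1000).astype(np.float32); print(len(q),cv2.minAreaRect(q), proj(c,[.513,.245,.15]),q.mean(0))
print("sd",P(337,142,.114))
cv2.imwrite("pics/c2.png",cv2.resize(im[90:300,270:400],None,fx=2.8,fy=2.8,interpolation=cv2.INTER_CUBIC))
E
```

```text
110 297 376 [0.4861 0.3452] [0.5647 0.3403] 0.0788
120 297 374 [0.4853 0.3355] [0.5626 0.3307] 0.0774
160 295 370 [0.4802 0.2952] [0.5578 0.2904] 0.0777
170 295 370 [0.4794 0.2847] [0.5576 0.2799] 0.0783
180 294 368 [0.4775 0.2742] [0.5553 0.2694] 0.0779
190 294 368 [0.4767 0.2633] [0.5551 0.2585] 0.0785
210 293 365 [0.4739 0.2413] [0.5514 0.2365] 0.0776
230 292 363 [0.471  0.2184] [0.5487 0.2137] 0.0778
250 292 362 [0.4691 0.1948] [0.547  0.1901] 0.078
-6.321096797761252
1265 ((513.57958984375, 246.92442321777344), (22.822385787963867, 40.22154998779297), 86.53055572509766) [333.78227468 239.96036552] [514.548   246.39731]
sd [0.52096589 0.31787039]
```

View pics/c2.png

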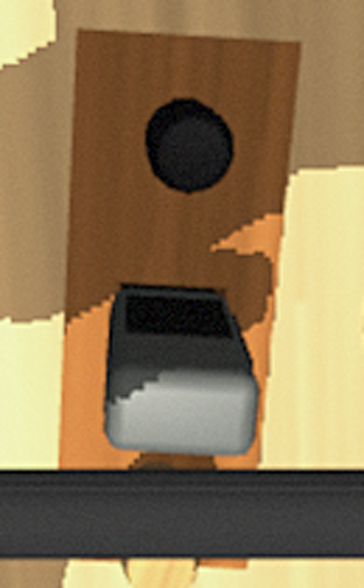

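Meter at (0.5135, 0.246), block yaw -6.5°, and the views agree.

```bash
python3 -m jog '[91.8,-0.44,0.22,0,0.2, 91.8,-0.44,0.22,0,0.2, 91.8,0,0,0,0.1, 91.8,0,0,0,0, 91.8,0,0,0,0]'
python3 go.py .5135 .246 .117 -6.5
```

```text
clock: 2.62
position: [0.5115, 0.2497, 0.2704]
ee_rot: [2.331, 2.103, -0.021]
force: [0.1, 0.1, 0.3]
width: 1.001
pos [0.5115 0.2497 0.2704] yaw -5.89 tilt 0.76 F [0.07 0.11 0.28] w 91.9 clk 2.6167
shift units [-0.05  0.09  3.84] turn units 0.1
```

```bash
python3 -m jog '[91.8,-0.05,0.09,0.4,0.1, 91.8,0,0,0.5,0, 91.8,0,0,0.5,0, 91.8,0,0,0.5,0, 91.8,0,0,0.5,0, 91.8,0,0,0.5,0, 91.8,0,0,0.4,0, 91.8,0,0,0.2,0, 91.8,0,0,0,0]'
python3 go.py .5135 .246 .117 -6.5
```

```text
clock: 3.37
position: [0.5092, 0.2597, 0.1263]
ee_rot: [-2.317, -2.116, 0.011]
force: [-1.2, 0.1, -0.0]
width: 1.001
pos [0.5092 0.2597 0.1263] yaw -5.2 tilt 0.45 F [-1.18  0.05 -0.03] w 91.9 clk 3.3667
shift units [-0.33  0.14  0.23] turn units 0.22
```

```bash
python3 -m jog '[91.8,-0.25,0.1,0.1,0.2, 91.8,-0.1,0.05,0.1,0, 91.8,0,0,0,0, 91.8,0,0,0,0]'
python3 go.py .5135 .246 .117 -6.5
```

```text
clock: 3.7
position: [0.5148, 0.2455, 0.1197]
ee_rot: [-2.339, -2.092, 0.006]
force: [-0.7, -0.2, 0.1]
width: 0.997
pos [0.5148 0.2455 0.1197] yaw -6.37 tilt 0.32 F [-0.68 -0.19  0.05] w 91.6 clk 3.7
shift units [ 0.01 -0.03  0.07] turn units 0.02
```

```bash
python3 -m jog '[91.8,0,-0.03,0.05,0, 60,0,0,0,0, 40,0,0,0,0, 40,0,0,0,0, 40,0,0,0,0, 40,0,0,0,0, 40,0,0,0,0, 40,0,0,0,0]' 25
python3 go.py .5135 .246 .117 -6.5
```

```text
clock: 4.37
position: [0.5148, 0.2465, 0.1199]
ee_rot: [-2.339, -2.092, -0.0]
force: [0.5, -0.8, 0.5]
width: 0.54
pos [0.5148 0.2465 0.1199] yaw -6.38 tilt 0.21 F [ 0.48 -0.84  0.51] w 49.5 clk 4.3667
shift units [-0.02 -0.03  0.07] turn units 0.02
```

```bash
python3 -m jog '[35,0,0,0,0, 35,0,0,0,0, 35,0,0,0,0, 35,0,0,0,0]' 25
python3 go.py .5135 .246 .117 -6.5
```

```text
clock: 4.7
position: [0.5148, 0.2465, 0.1198]
ee_rot: [-2.339, -2.092, -0.0]
force: [-0.3, -0.6, 0.2]
width: 0.478
pos [0.5148 0.2465 0.1198] yaw -6.37 tilt 0.21 F [-0.34 -0.6   0.18] w 43.9 clk 4.7
shift units [-0.02 -0.03  0.07] turn units 0.02
```

```bash
python3 -m jog '[35,0,0,-0.15,0, 35,0,0,-0.15,0, 35,0,0,-0.15,0, 35,0,0,-0.15,0]' 25
python3 go.py .5148 .2465 .32 -6.5
```

```text
clock: 5.03
position: [0.5135, 0.2458, 0.1442]
ee_rot: [-2.338, -2.092, 0.006]
force: [-0.4, 0.2, -1.8]
width: 0.478
pos [0.5135 0.2458 0.1442] yaw -6.38 tilt 0.33 F [-0.39  0.15 -1.75] w 43.9 clk 5.0333
shift units [ 0.02  0.01 -4.4 ] turn units 0.02
```

```bash
python3 -m jog '[35,0,0,-0.3,0, 35,0,0,-0.4,0, 35,0,0,-0.5,0, 35,0,0,-0.5,0, 35,0,0,-0.6,0, 35,0,0,-0.6,0, 35,0,0,-0.6,0, 35,0,0,-0.5,0, 35,0,0,-0.3,0, 35,0,0,0,0]' 25
python3 go.py .5136 -.1547 .32 74.7
```

```text
clock: 5.87
position: [0.5134, 0.2439, 0.3314]
ee_rot: [-2.341, -2.09, 0.002]
force: [0.5, 1.2, -1.6]
width: 0.478
pos [0.5134 0.2439 0.3314] yaw -6.48 tilt 0.22 F [ 0.47  1.19 -1.63] w 43.9 clk 5.8667
shift units [-9.9   1.13  0.27] turn units -13.53
```

```bash
python3 -m jog '[35,-0.3,0,0,0, 35,-0.6,0.1,0,0, 35,-0.8,0.1,0,0, 35,-0.8,0.1,0,0, 35,-0.8,0.1,0,0, 35,-0.8,0.1,0,0, 35,-0.8,0.1,0,0, 35,-0.8,0.1,0,0, 35,-0.8,0.1,0,0, 35,-0.8,0.1,0,0, 35,-0.8,0.1,0,0, 35,-0.6,0.1,0,0, 35,-0.3,0.1,0,0, 35,0,0,0,0]' 25
python3 go.py .5136 -.1547 .32 74.7
```

```text
clock: 7.03
position: [0.5056, -0.1459, 0.318]
ee_rot: [-2.336, -2.08, 0.027]
force: [-0.3, 0.5, -1.5]
width: 0.478
pos [ 0.5056 -0.1459  0.318 ] yaw -6.62 tilt 1.26 F [-0.33  0.5  -1.52] w 43.9 clk 7.0333
shift units [-0.2   0.22 -0.05] turn units -13.55
```

```bash
python3 -m jog '[35,0,0,0,-0.5, 35,0,0,0,-0.8, 35,0,0,0,-0.9, 35,0,0,0,-0.9, 35,0,0,0,-0.9, 35,0,0,0,-0.9, 35,0,0,0,-0.9, 35,0,0,0,-0.9, 35,0,0,0,-0.9, 35,0,0,0,-0.9, 35,0,0,0,-0.9, 35,0,0,0,-0.9, 35,0,0,0,-0.9, 35,0,0,0,-0.7, 35,0,0,0,-0.4, 35,0,0,0,0]' 25
python3 go.py .5136 -.1547 .3 74.7
```

```text
clock: 8.37
position: [0.488, -0.1397, 0.3029]
ee_rot: [-0.51, -3.048, 0.005]
force: [0.0, -0.3, -2.3]
width: 0.476
pos [ 0.488  -0.1397  0.3029] yaw 71.02 tilt 2.92 F [ 0.02 -0.33 -2.31] w 43.7 clk 8.3667
shift units [-0.73 -0.15  0.04] turn units -0.61
```

```bash
cat >> go.py <<'E'
tip=s["position"]+M[:,2]*.1018
print("tip",tip.round(4),"tool z",M[:,2].round(4),"tip err units (tool)",(M.T@(np.array([.5136,-.1547,.14])-tip)/.04).round(2),"j",s["joints"].round(2))
E
python3 go.py .5136 -.1547 .3 74.7
python3 -m jog '[35,0,0,0,0, 35,0,0,0,0]' 25
python3 go.py .5136 -.1547 .3 74.7
python3 -m jog '[35,-0.3,-0.05,0,-0.3, 35,-0.3,-0.05,0,-0.2, 35,0,0,0,0]' 25
python3 go.py .5136 -.1547 .3 74.7
```

```text
pos [ 0.488  -0.1397  0.3029] yaw 71.02 tilt 2.92 F [ 0.02 -0.33 -2.31] w 43.7 clk 8.3667
shift units [-0.73 -0.15  0.04] turn units -0.61
tip [ 0.4828 -0.1392  0.2012] tool z [-0.0506  0.0051 -0.9987] tip err units (tool) [-0.93 -0.1   1.49] j [-0.15  0.23  0.4   1.76 -0.09  1.22  1.51]
clock: 8.53
position: [0.4866, -0.1389, 0.3018]
ee_rot: [-0.513, -3.046, 0.005]
force: [0.2, -0.0, -1.0]
width: 0.483
pos [ 0.4866 -0.1389  0.3018] yaw 70.9 tilt 3.05 F [ 0.16 -0.03 -1.04] w 44.3 clk 8.5333
shift units [-0.77 -0.15  0.01] turn units -0.63
tip [ 0.4813 -0.1383  0.2001] tool z [-0.0528  0.0058 -0.9986] tip err units (tool) [-0.97 -0.11  1.46] j [-0.15  0.23  0.4   1.77 -0.09  1.22  1.51]
clock: 8.78
position: [0.5076, -0.1494, 0.2999]
ee_rot: [-0.434, -3.056, 0.002]
force: [0.2, 0.7, -1.4]
width: 0.481
pos [ 0.5076 -0.1494  0.2999] yaw 73.84 tilt 3.12 F [ 0.17  0.7  -1.44] w 44.1 clk 8.7833
shift units [-0.18 -0.09 -0.01] turn units -0.14
tip [ 0.5021 -0.1487  0.1983] tool z [-0.0541  0.0065 -0.9985] tip err units (tool) [-0.39 -0.05  1.44] j [-0.12  0.27  0.4   1.72 -0.1   1.23  1.59]
```

```bash
python3 - <<'E'
from h import *
for n,v in [("start",[-.6731,-3.06845,.0024]),("turn72",[2.408,2.01,-.015]),("move",[2.286,2.148,-.02]),("fine",[2.331,2.103,-.021]),("desc",[-2.317,-2.116,.011]),("fine",[-2.339,-2.092,.006]),("close",[-2.339,-2.092,0]),("lift1",[-2.338,-2.092,.006]),("lift2",[-2.341,-2.09,.002]),("transl",[-2.336,-2.08,.027]),("turn-78",[-.51,-3.048,.005]),("idle2",[-.513,-3.046,.005]),("fine",[-.434,-3.056,.002])]:
    print(n,np.degrees(R.from_rotvec(v).as_matrix()[:2,2]).round(2))
E
```

```text
start [-0.03 -0.08]
turn72 [-0.24 -0.57]
move [-0.35 -0.7 ]
fine [-0.49 -0.6 ]
desc [-0.44 -0.11]
fine [-0.3  0. ]
close [-0.14  0.15]
lift1 [-0.33  0.04]
lift2 [-0.18  0.1 ]
transl [-1.26 -0.07]
turn-78 [-2.92  0.3 ]
idle2 [-3.01  0.32]
fine [-3.12  0.37]
```

```bash
g(){ python3 go.py .5136 -.1547 .3 74.7 | sed -n '1p;3p'; }
python3 -m jog '[35,0,0,0,0, 35,0,0,0,0, 35,0,0,0,0]' 25 >/dev/null; g
python3 -m jog '[35,0,0,-0.5,0, 35,0,0,-0.5,0, 35,0,0,-0.5,0, 35,0,0,-0.5,0, 35,0,0,0,0]' 25 >/dev/null; g
python3 -m jog '[35,0,0,0.5,0, 35,0,0,0.5,0, 35,0,0,0.5,0, 35,0,0,0,0]' 25 >/dev/null; g
```

```text
pos [ 0.5066 -0.1489  0.2992] yaw 73.63 tilt 3.23 F [-0.39  0.47 -1.75] w 44.1 clk 9.0333
tip [ 0.5009 -0.1482  0.1976] tool z [-0.0559  0.0067 -0.9984] tip err units (tool) [-0.43 -0.05  1.42] j [-0.13  0.27  0.4   1.72 -0.1   1.23  1.58]
pos [ 0.508  -0.1479  0.381 ] yaw 73.46 tilt 3.53 F [ 0.2  -0.41 -1.31] w 44.2 clk 9.45
tip [ 0.5018 -0.1471  0.2794] tool z [-0.061   0.0082 -0.9981] tip err units (tool) [-0.55 -0.07  3.46] j [-0.14  0.23  0.41  1.57 -0.08  1.42  1.56]
pos [ 0.5041 -0.1468  0.3202] yaw 73.38 tilt 3.2 F [-1.76  0.07 -2.17] w 43.7 clk 9.7833
tip [ 0.4985 -0.146   0.2186] tool z [-0.0552  0.0082 -0.9984] tip err units (tool) [-0.53 -0.08  1.94] j [-0.13  0.25  0.4   1.69 -0.1   1.27  1.57]
```

```bash
g(){ python3 go.py .5136 -.1547 .3 74.7 | sed -n '1p;3p'; }
python3 -m jog '[35,-0.1,0,-1,0, 35,-0.1,0,-1,0, 35,-0.1,0,-1,0, 35,0,0,0,0]' 25 >/dev/null; g
python3 -m jog '[35,0,0,0.3,0, 35,0,0,0.3,0, 35,0,0,0.3,0, 35,0,0,0.3,0, 35,0,0,0.3,0, 35,0,0,0.3,0, 35,0,0,0.3,0, 35,0,0,0.3,0, 35,0,0,0.3,0, 35,0,0,0,0]' 25 >/dev/null; g
```

```text
pos [ 0.5177 -0.1498  0.4401] yaw 73.29 tilt 4.01 F [ 1.1  -0.36 -1.77] w 43.8 clk 10.1167
tip [ 0.5107 -0.1487  0.3385] tool z [-0.0691  0.0109 -0.9975] tip err units (tool) [-0.46 -0.08  4.94] j [-0.13  0.24  0.42  1.42 -0.09  1.57  1.56]
pos [ 0.5037 -0.1468  0.3186] yaw 73.14 tilt 4.3 F [-0.29 -0.4  -2.62] w 43.9 clk 10.95
tip [ 0.4962 -0.1455  0.2171] tool z [-0.0739  0.0123 -0.9972] tip err units (tool) [-0.63 -0.08  1.89] j [-0.13  0.27  0.4   1.68 -0.1   1.29  1.57]
```

```bash
g(){ python3 go.py .5136 -.1547 .3 74.7 | sed -n '1p;3p'|cut -c1-130; }
python3 -m jog '[35,0,0,-0.5,0, 35,0,0,-0.5,0, 35,0,0,-0.5,0, 35,0,0,-0.5,0, 35,0,0,-0.5,0, 35,0,0,-0.5,0]' 25 >/dev/null; g
python3 -m jog '[35,0,0,1,0, 35,0,0,1,0, 35,0,0,0.8,0, 35,0,0,0,0]' 25 >/dev/null; g
python3 -m jog '[35,-0.4,0,0,0, 35,-0.4,0,0,0, 35,0,0,0,0]' 25 >/dev/null; g
python3 -m jog '[35,0.8,0,0,0, 35,0,0,0,0]' 25 >/dev/null; g
```

```text
pos [ 0.5069 -0.1463  0.4341] yaw 73.07 tilt 5.32 F [ 0.11 -1.01 -2.34] w 43.8 clk 11.45
tip [ 0.4976 -0.1447  0.3327] tool z [-0.0915  0.0154 -0.9957] tip err units (tool) [-0.9  -0.06  4.76] j [-0.14  0.23  0.42  1.45
pos [ 0.4999 -0.1455  0.3266] yaw 73.05 tilt 4.44 F [-1.02 -0.26 -3.45] w 43.9 clk 11.7833
tip [ 0.4921 -0.1442  0.2251] tool z [-0.0764  0.0129 -0.997 ] tip err units (tool) [-0.75 -0.07  2.08] j [-0.13  0.26  0.4   1.68
pos [ 0.5294 -0.1544  0.3255] yaw 73.05 tilt 4.62 F [ 0.33  1.   -2.26] w 44.2 clk 12.0333
tip [ 0.5213 -0.1529  0.224 ] tool z [-0.0793  0.0143 -0.9967] tip err units (tool) [ 0.   -0.08  2.11] j [-0.11  0.31  0.41  1.6 
pos [ 0.4984 -0.1452  0.3289] yaw 72.98 tilt 4.75 F [-0.38 -0.99 -2.11] w 43.9 clk 12.2
tip [ 0.4901 -0.1438  0.2274] tool z [-0.0818  0.0134 -0.9966] tip err units (tool) [-0.82 -0.06  2.13] j [-0.14  0.25  0.41  1.67
```

```bash
g(){ python3 go.py .5136 -.1547 .3 74.7 | sed -n '1p;3p'; }
python3 -m jog '[35,0,0,-0.05,0.5, 35,0,0,-0.05,0.9, 35,0,0,-0.05,0.9, 35,0,0,-0.05,0.9, 35,0,0,-0.05,0.9, 35,0,0,-0.05,0.9]' 25 >/dev/null; g
python3 -m jog '[35,0,0,-0.05,0.9, 35,0,0,-0.05,0.9, 35,0,0,-0.05,0.9, 35,0,0,-0.05,0.9, 35,0,0,-0.05,0.9]' 25 >/dev/null; g
```

```text
pos [ 0.4965 -0.145   0.3497] yaw 41.88 tilt 4.51 F [ 0.06 -0.5  -1.82] w 43.7 clk 12.7
tip [ 0.4886 -0.1434  0.2482] tool z [-0.0771  0.0153 -0.9969] tip err units (tool) [-0.79  0.4   2.64] j [-0.21  0.24  0.5   1.65 -0.11  1.36  1.04]
pos [ 0.4957 -0.1451  0.3676] yaw 13.4 tilt 4.24 F [-0.11  0.33 -1.76] w 43.8 clk 13.1167
tip [ 0.4884 -0.1434  0.2661] tool z [-0.0719  0.0169 -0.9973] tip err units (tool) [-0.52  0.75  3.09] j [-0.27  0.23  0.58  1.63 -0.12  1.4   0.56]
```

```bash
g(){ python3 go.py .5136 -.1547 .3 74.7 | sed -n '1p;3p'; }
python3 -m jog '[35,0,0,0,0.9, 35,0,0,0,0.9, 35,0,0,0,0.9, 35,0,0,0,0.9, 35,0,0,0,0.9, 35,0,0,0,0.9, 35,0,0,0,0.9, 35,0,0,0,0.9]' 25 >/dev/null; g
python3 -m jog '[35,0,0,0,0.9, 35,0,0,0,0.9, 35,0,0,0,0.9, 35,0,0,0,0.9, 35,0,0,0,0.9]' 25 >/dev/null; g
```

```text
pos [ 0.4932 -0.1452  0.3798] yaw -32.18 tilt 3.8 F [ 0.19 -0.3  -2.01] w 43.9 clk 13.7833
tip [ 0.4868 -0.143   0.2783] tool z [-0.0629  0.021  -0.9978] tip err units (tool) [0.16 0.94 3.4 ] j [-0.38  0.23  0.72  1.62 -0.15  1.42 -0.2 ]
pos [ 0.4913 -0.1451  0.3869] yaw -60.62 tilt 3.62 F [-0.16 -0.33 -2.72] w 43.8 clk 14.2
tip [ 0.4854 -0.1425  0.2853] tool z [-0.058   0.0247 -0.998 ] tip err units (tool) [0.6  0.79 3.58] j [-0.45  0.23  0.81  1.62 -0.17  1.43 -0.67]
```

```bash
g(){ python3 go.py .5136 -.1547 .3 74.7 | sed -n '1,3p'; }
python3 -m jog '[35,0,0,0,0.9, 35,0,0,0,0.9, 35,0,0,0,0.9, 35,0,0,0,0.9, 35,0,0,0,0.9, 35,0,0,0,0.9, 35,0,0,0,0.9, 35,0,0,0,0.4, 35,0,0,0,0]' 25 >/dev/null; g
python3 -m jog '[35,0.3,0.05,0.6,0, 35,0.3,0.05,0.6,0, 35,0,0,0.6,0]' 25 >/dev/null; g
```

```text
pos [ 0.4878 -0.1447  0.3989] yaw -103.2 tilt 3.45 F [-0.37  0.42 -2.24] w 43.7 clk 14.95
shift units [0.82 0.15 2.43] turn units 0.35
tip [ 0.4827 -0.1413  0.2973] tool z [-0.05    0.0333 -0.9982] tip err units (tool) [1.05 0.23 3.88] j [-0.55  0.24  0.97  1.61 -0.21  1.46 -1.36]
pos [ 0.5099 -0.1526  0.3316] yaw -102.8 tilt 2.91 F [-0.08  0.03 -2.23] w 43.9 clk 15.2
shift units [0.14 0.05 0.78] turn units 0.42
tip [ 0.5061 -0.1491  0.2299] tool z [-0.037   0.0349 -0.9987] tip err units (tool) [0.31 0.15 2.23] j [-0.49  0.32  0.94  1.69 -0.29  1.32 -1.28]
```

```bash
g(){ python3 go.py .5136 -.1547 .3 74.7 | sed -n '1,3p'; }
python3 -m jog '[35,0.15,0.08,0.4,0.2, 35,0.15,0.08,0.4,0.2, 35,0,0,0.3,0]' 25 >/dev/null; g
python3 - <<'E'
from h import *
snap("scene","s3"); snap("side","d3"); snap("wrist","w3")
a=load("s3")[1];b=load("d3")[1]
f=lambda im,x,y,w,h:cv2.resize(im[y:y+h,x:x+w],(400,400),interpolation=cv2.INTER_CUBIC)
cv2.imwrite("pics/c3.png",np.hstack([f(a,240,70,110,110),f(b,320,130,110,110)]))
E
```

```text
pos [ 0.518  -0.1591  0.2853] yaw -104.89 tilt 3.07 F [-1.12  0.06 -1.38] w 43.9 clk 15.45
shift units [-0.15 -0.09 -0.36] turn units 0.07
tip [ 0.5141 -0.1553  0.1837] tool z [-0.0378  0.0379 -0.9986] tip err units (tool) [0.03 0.02 1.09] j [-0.44  0.39  0.92  1.74 -0.34  1.23 -1.25]
```

View pics/c3.png

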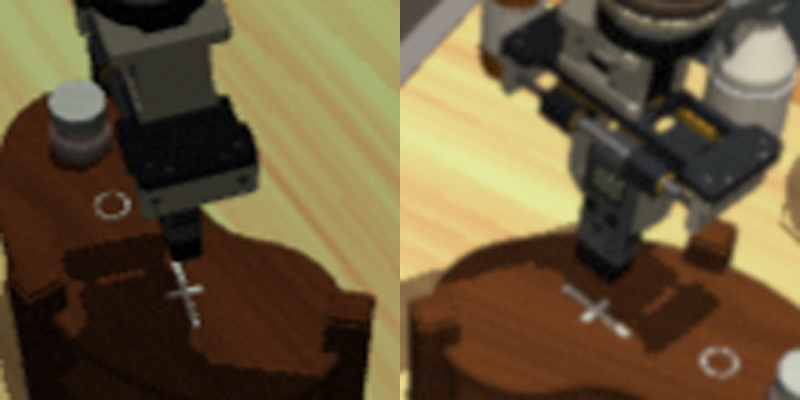

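View pics/w3.png

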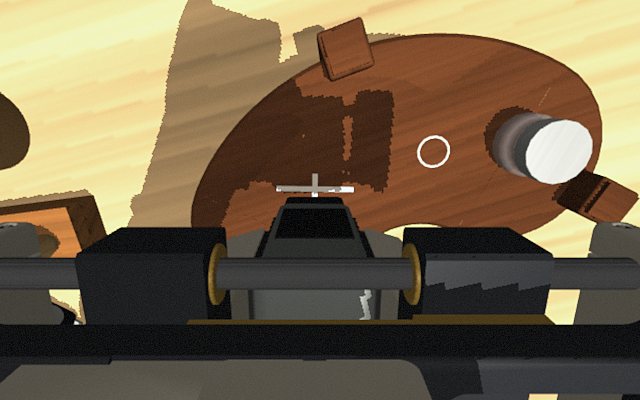

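The close wrist view has the cross at (315,188) with its stroke running (277,188) to (354,189). The head's front edge is about (288..340, 200), parallel to the stroke and centred on it. I'll check the numbers.

```bash
python3 - <<'E'
from h import *
c,im=load("w3"); g=im[165:200,265:365].min(2)
ys,xs=np.nonzero(g>140); ys=ys+165; xs=xs+265
P=np.array([onz(c,(u,v),.14)[:2] for u,v in zip(xs,ys)]); mu=P.mean(0); ev,V=np.linalg.eigh(np.cov(P.T)); d=V[:,1]*np.sign(V[1,1])
r=P-mu; L=r@d; S=r@[d[1],-d[0]]; k=abs(S)>.006
print(len(P),mu,np.degrees(np.arctan2(d[1],d[0])),L.min(),L.max(),S.min(),S.max())
mid=(L.min()+L.max())/2; b=np.median(S[abs(L-mid)>.006]); C=mu+d*mid+b*np.array([d[1],-d[0]]); print("cross",C,"tick",L[k].mean())
# head bottom (x 38 mm wide, 34->12 mm above tip): predicted front bottom edge pixels
s=observe(); M=R.from_rotvec(s["ee_rot"]).as_matrix(); t=s["position"]+M[:,2]*.1018
for sy in(-.019,.019):
  for fx in(.0115,-.0115): print(sy,fx,proj(c,t+M[:,1]*sy+M[:,0]*fx-M[:,2]*.012).round(1))
for n in("s3","d3"):
  q=load(n)[0]; print(n,proj(q,t).round(1),proj(q,t-M[:,2]*.012).round(1))
E
```

```text
302 [ 0.51365454 -0.15847288] 74.3846589357976 -0.02816720370228278 0.03614085535097717 -0.007150474168017333 0.011825953009160362
cross [ 0.51420881 -0.15448817] tick 0.003989829495713231
-0.019 0.0115 [285.1 194.4]
-0.019 -0.0115 [285.8 227. ]
0.019 0.0115 [342.1 194.4]
0.019 -0.0115 [341.4 227. ]
s3 [290.3 138.9] [289.9 135.8]
d3 [375.  204.2] [375.6 201.2]
```

```bash
python3 - <<'E'
from h import *
c,im=load("w3"); 
o=cv2.resize(cv2.convertScaleAbs(im[165:265,255:375],alpha=2.2,beta=10),None,fx=6,fy=6,interpolation=cv2.INTER_CUBIC)
cv2.imwrite("pics/c4.png",o)
print(im[190:212,[300,315,330]].max(2).T)
s=observe(); M=R.from_rotvec(s["ee_rot"]).as_matrix(); t=s["position"]+M[:,2]*.1018
for h,wx,wy in((.012,.0115,.019),(.034,.0115,.019),(.034,.0135,.022),(.132,.0135,.022)):
  print(h,[proj(c,t+M[:,1]*sy+M[:,0]*wx-M[:,2]*h).round(1) for sy in(-wy,wy)])
E
```

```text
[[154 119  97 129 133 136 115  14   9   5   4   7   1  24  49  44  43  47
   23  10   5  16]
 [158 160 149 217 255 255 250  40   2  13   6  17  17  25  46  44  45  41
   28   2  20  16]
 [224 254 118 121 129 141 119  22  14   9  10  18   5  28  38  48  40  43
   23  15   9  19]]
0.012 [array([285.1, 194.4]), array([342.1, 194.4])]
0.034 [array([282.2, 203.1]), array([345. , 203.1])]
0.034 [array([277.1, 199.9]), array([350. , 199.9])]
0.132 [array([245.9, 276.5]), array([380.8, 276.5])]
```

View pics/c4.png

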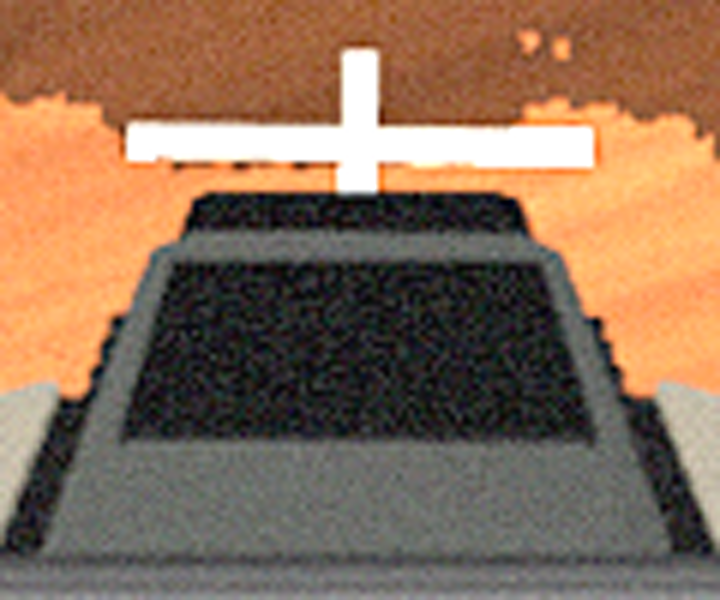

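The head sits about 2 mm towards -tool x of where I assumed, so I'm adding that to the tip model. Then I'll descend to just above the cross.

```bash
sed -i 's/\*\.1018/*.1018-M[:,0]*.002/; s/\.5136,-\.1547,\.14\]/.514,-.1546,.14]/' go.py
g(){ python3 go.py .5136 -.1547 .3 74.7; }
python3 -m jog '[35,0.06,0.02,0.3,0.07, 35,0.03,0,0.25,0, 35,0,0,0.15,0]' 25 >/dev/null; g
```

```text
pos [ 0.5218 -0.1598  0.2603] yaw -105.14 tilt 2.85 F [ 0.38  0.28 -2.65] w 43.7 clk 15.85
shift units [-0.27 -0.1  -0.98] turn units 0.03
tip [ 0.5166 -0.1554  0.1587] tool z [-0.0317  0.0383 -0.9988] tip err units (tool) [-0.05  0.01  0.47] j [-0.42  0.41  0.91  1.77 -0.37  1.18 -1.23]
```

```bash
g(){ python3 go.py .5136 -.1547 .3 74.7; }
python3 -m jog '[35,-0.05,0.01,0.15,0.03, 35,0,0,0.15,0]' 25 >/dev/null; g
```

```text
pos [ 0.5193 -0.1592  0.2475] yaw -105.3 tilt 2.84 F [-0.68  0.6  -1.5 ] w 43.9 clk 16.0167
shift units [-0.22 -0.11 -1.3 ] turn units 0.0
tip [ 0.5142 -0.1548  0.1459] tool z [-0.0312  0.0384 -0.9988] tip err units (tool) [-0.    0.    0.15] j [-0.42  0.42  0.9   1.8  -0.38  1.15 -1.22]
```

```bash
g(){ python3 go.py .5136 -.1547 .3 74.7|sed -n '1p;3p'; }
python3 -m jog '[35,0,0,0.12,0, 35,0,0,0.03,0]' 25 >/dev/null; g
python3 -m jog '[35,0,0,0.04,0]' 25 >/dev/null; g
```

```text
pos [ 0.5187 -0.1586  0.2401] yaw -105.28 tilt 2.88 F [-1.41 -0.17  0.88] w 43.9 clk 16.1833
tip [ 0.5135 -0.1541  0.1385] tool z [-0.0321  0.0387 -0.9987] tip err units (tool) [ 0.01  0.01 -0.04] j [-0.42  0.43  0.9   1.81 -0.39  1.13 -1.22]
pos [ 0.5186 -0.1586  0.2384] yaw -105.28 tilt 2.88 F [-0.74  0.27 -0.01] w 43.9 clk 16.2667
tip [ 0.5134 -0.1541  0.1368] tool z [-0.0321  0.0386 -0.9987] tip err units (tool) [ 0.01  0.01 -0.08] j [-0.42  0.43  0.89  1.81 -0.39  1.13 -1.21]
```

```bash
python3 -m jog '[35,0,0,0.02,0]' 25 >/dev/null
python3 - <<'E'
from h import *
F=[]
for i in range(8):
    get_image("wrist"); s=observe(); F.append(s["force"])
print(np.mean(F,0),np.std(F,0),s["position"],s["dq"].round(3))
snap("wrist","w5");snap("side","d5");snap("scene","s5")
w=load("w5")[1];a=load("s5")[1];b=load("d5")[1]
f=lambda im,x,y,w,h:cv2.resize(cv2.convertScaleAbs(im[y:y+h,x:x+w],alpha=1.8,beta=10),(400,300),interpolation=cv2.INTER_CUBIC)
cv2.imwrite("pics/c5.png",np.vstack([np.hstack([f(a,250,115,80,60),f(b,335,175,80,60)]),np.hstack([f(w,255,165,120,90),f(w,155,100,320,240)])]))
E
python3 go.py .5136 -.1547 .3 74.7
```

```text
[-0.49780118  0.57822395  1.01937235] [0.36757225 0.69781962 0.29513265] [ 0.51866548 -0.15856941  0.23774726] [-0.001  0.    -0.001  0.001  0.     0.    -0.001]
pos [ 0.5187 -0.1585  0.2377] yaw -105.28 tilt 2.87 F [-1.45  0.23  0.52] w 44.1 clk 16.9
shift units [-0.21 -0.1  -1.55] turn units 0.0
tip [ 0.5135 -0.1541  0.1361] tool z [-0.0319  0.0387 -0.9987] tip err units (tool) [ 0.01  0.01 -0.1 ] j [-0.41  0.43  0.89  1.81 -0.39  1.13 -1.21]
```

View pics/c5.png

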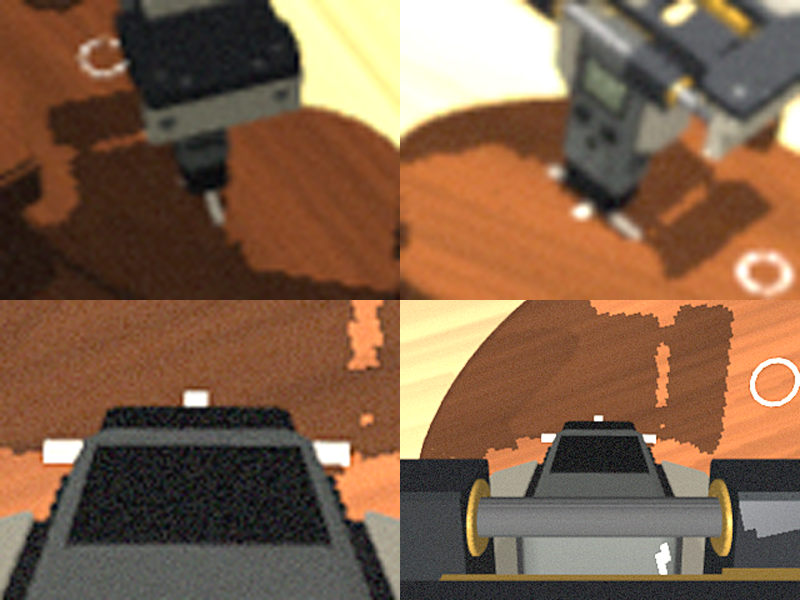

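```bash
python3 - <<'E'
from h import *
c,im=load("w5"); s=observe(); M=R.from_rotvec(s["ee_rot"]).as_matrix()
C=np.array([.514,-.1546,.14]); X=M[:,0].copy();X[2]=0;X/=np.linalg.norm(X)
print("pred cross",proj(c,C),"obs",255+196.5*.3,165+153*.3,"tick end pred",proj(c,C+X*.013),"obs",165+91*.3)
t=s["position"]+M[:,2]*.1018
for k in(0,-.002,-.004): print(k,proj(c,t+M[:,0]*(.0115+k)-M[:,2]*.012),"obs",255+199.5*.3,165+108*.3)
E
```

```text
pred cross [313.61905445 210.17739159] obs 313.95 210.9 tick end pred [313.59069541 192.39945842] obs 192.3
0 [313.2350938  194.95613003] obs 314.85 197.4
-0.002 [313.23682405 197.84131014] obs 314.85 197.4
-0.004 [313.23854686 200.71408255] obs 314.85 197.4
```

```bash
python3 -c "
from cell import *
print(sign_off())"
```

```text
the job is handed in; nothing more can be done
None
```

I handed the job in at about 17 s of the 48 s allowed. The gripper is holding the meter pressed on the chalk cross, at a 25 N grip setting. `sign_off()` gives no verdict, so the numbers below are my own last checks.

- **Position:** the wrist picture puts the meter about 1 mm from the crossing (limit 6 mm). The pin line is about 0.5° off the long stroke (limit 8.5°).
- **Press:** the force change on contact was about 2.8 N, which suggests the pins are in about 3.6 mm (allowed 2 to 6.5 mm). I couldn't measure pin travel directly. The force reading scatters by about 0.3 N, and the meter's weight is known only to about that too.
- **Tilt:** the tool finished 2.9° off vertical (limit about 5°). The meter's own tilt was not measured separately.

**What went less well:**
- The tool's tilt drifted during the carry, reaching 5.3° high above the stand. I could not command tilt directly. Turning the tool the other way round and the final descent brought it back down.
- The meter sat about 2 mm off in the grip from where I had assumed. I corrected for that before setting it down.

I saw no contact with the stand other than at the cross. I touched none of the bystanders, but I did not measure their positions again at the end.

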